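# Third hand at the drilling fixture

### The arm

A 7-joint arm with a two-finger parallel gripper is mounted at the origin on the work surface. World frame = base frame: x ahead of the robot, y to its left, z up, the work surface at z = 0. Lengths are in m, angles in degrees, forces in N, time in s.
With the tool pointing down it reaches from about 0.425 to 0.875 m from the base axis. Payload 4.7 kg.
Tool frame: the origin (TCP) lies at the centre of the arm's flange, where the gripper is bolted on; the fingertips stand 182 mm ahead of it and the grasp point (between the pads) lies 164 mm ahead of it (env.grip_depth is the distance from the TCP to the grasp point, in m); z points along the fingers, y is the line along which they close (so a half turn about z gives the same grasp; the last joint's range is limited). The gripper opens to 87 mm and grips with 3 to 60 N. Pads are 19 mm wide; open, the fingers measure 117 mm over their backs; the gripper's body (75 mm by 190 mm) begins 51 mm behind the grasp point.
Start: joints at [68.703, 18.392, -4.016, 83.108, 1.295, 78.541, -3.26], TCP at [0.245, -0.602, 0.405] pointing down, gripper open.
Joint ranges: [-163.93, 163.93], [-17.29, 119.83], [-79.2, 71.16], [3.27, 140.29], [-89.18, 269.18], [5.43, 117.66], [-154.24, 154.24]. Speed limits (degrees/s): [147.25, 147.25, 180, 180, 180, 180, 180].

### API

Orientations are given as [roll, pitch, yaw] about the fixed x, y, z axes, in that order (R = Rz(yaw) Ry(pitch) Rx(roll)).
In Python, from cell import env gives the robot as it stands. The module is installed in compiled form; this text tells all that it offers.
- The arm moves only by the tool send_rows, never from a script. Its arguments are lists of equal length, an entry for each row: "xyz": the shift along the tool's x, y, z in m, a list of three; "rotation": the turn, a rotation vector about the tool's x, y, z in rad, a list of three; "jaw": the opening, from 0 (shut) to 1 (fully open). A call has 1 to 20 rows; each row shifts and turns the commanded pose from where the row before left it, along the tool's axes as they then stand; what a row does not reach is not made up. A row lasts 1/10 s, in which the tool goes at most 50 mm and 8.59 degrees, less where a joint would pass 70% of its speed; a pose out of reach is approached as far as the arm can. A call is refused whole if a number of a shift passes 0.05 or a number of a turn 0.15, either way. A call with a gripper value outside its range is refused whole. The fingers move at their own pace and stop on an object; "newtons" is the grip in N (left out, the last holds). Time passes only in rows, so rows that do not move let the fingers close. It gives the time, the measured TCP pose, the force, the opening and the grip force at its end, in the units of the state.
- env.get_obs(): the state, without advancing time (a new reading comes with each control period).
- env.read_camera(name): name is "side" or "top"; returns a dict with "image" (480x640x3 uint8, blue, green, red), "fx", "fy", "cx", "cy" (pixels), "distortion" ([k1, k2, p1, p2, k3] as OpenCV has them; the pictures are not rectified), "R" (3x3) and "t" (3): a world point X has camera coordinates R X + t. Camera axes: x right, y down, z forward; pixel columns grow to the right and rows downward; lengths in m; the calibration is good to about 2 mm. A picture is of the moment at which its call begins. There is no depth.
- env.sign_off(): hands the job in; it is judged then, once.
The state is a dict: "time_s": time; "qpos": joint angles; "joint_velocities": joint speeds; "effort": joint torques, N m; "tool_pos": TCP position; "tool_rot": TCP orientation; "force": force on the tool from outside, world axes, zero at the start; "wrist_torque": the same for the moment, N m; "grip_width": finger opening in m; "grasp_force": force on a finger pad.
Only numpy, scipy, OpenCV 4.12 (cv2) and the standard library are available. Lean on these libraries where they do the work, as an engineer would, in place of code of your own. Each camera call takes 0.05 s, during which the arm holds its last target. There are 200 camera calls.

### The job

Swing the flip stop on the drilling fixture's fence down until its arm rests home in its saddle; then take the lug bracket from the bench, set it down gently on the fixture plate with one long side of its base flush against the fence, and slide it along the fence until the end of its base meets the left side of the lowered stop (left as the robot looks at it, where the longer stretch of fence is). Act as a third hand for the machinist who will tighten the clamp: press the bracket against the stop with a steady push of about 10 newtons, never ramming it, and finish while still holding it there - do not let go. Leave the other things on the bench and plate where they are.

Things in the scene. Friction and masses are not known exactly. Their poses are not given: they have to be found in the camera images.
- fixture: Drilling fixture, fixed; place and angle vary. Steel plate 160 (x) x 300 (y) x 16 thick, origin under its centre, top at z = 16. Aluminium fence along its far long edge: 25 thick, 300 long, face towards the robot at x = 50, top at z = 48. x points to the fence, y left along it, z up. A strap clamp is parked at x -71 to -45, y 40 to 130, up to z = 62: leave it.
- flip_stop: Dark clevis carriage of the flip stop, locked on the fence, 40 to 90 mm right of the fixture's centre; fixture's axes. Origin: fence's top, at its face, mid-width. Two cheeks (x 1 to 30, y 12 to 20 either side, z up to 22) guide the arm down on the saddle at z = 8. The bracket presses on the left side of the lowered arm's foot (plane y = +10, x -36 to -14, from 2 above the plate up).
- stop_hinge (a point): Stop arm's hinge pin, mid-width; it lies along y at x = 16, z = 14 in the flip_stop frame (62 mm above the bench). The axes turn with the arm: -x along the arm to its free end, +z normal to the arm's back face (upper face once lowered), which lies at z = +6. Arm: aluminium bar 20 wide (y), 12 thick, reaching 52 from the pin; at its end a foot 22 x 20 reaching to z = -44.
- stop_arm (a joint): Angle of the stop arm, rad: 0 = lowered, resting in its saddle (hard end); 1.57 = upright; 2.0 = leaning away from the robot. Starts 1.4 to 1.9. The hinge is stiff: the arm stays where left and takes 0.04 to 0.13 N m to swing (1 to 3 N at 43 mm). Upright, its foot points at the robot: push the arm from behind (far side) over towards the robot and down.
- stop_foot (a point): Centre of the end face of the stop arm's foot: 41 mm along the arm from the pin and 44 mm below it in the arm's axes. Lowered, it is 2 mm above the plate. (Pushing the bracket home, plate and fence take 1 to 5 N of the hand's push by friction; only the rest reaches this foot. Resting lightly on the plate keeps that small.)
- bracket: The part: plain steel lug bracket, 0.5 to 0.8 kg, loose on the bench left of the fixture. Base 52 (x) x 96 (y) x 12, origin under its centre. Upright lug amid the base, 14 thick (y), 40 wide (x), round top at z = 62, dark bore; grip it across the 14. Same both ways round. Home: origin 26 mm before the fence face, 16 above the bench, 58 left (+y) of the flip_stop origin.
- v_block: Bystander: dark steel V-block 60 x 45 x 45, origin under its centre. It and block_123 may have changed places.
- block_123: Bystander: ground steel block 75 x 50 x 25 with holes, origin under its centre.
- step_block: Bystander: small stepped clamp block 24 x 24 x 26, on the fixture plate to the right of the stop, origin under its centre.
- wrench: Bystander: open-ended wrench lying on the bench beyond and left of the fixture.
- screwdriver: Bystander: wooden-handled screwdriver lying beyond the fixture.
- hammer: Bystander: hammer lying to the right of the fixture.
- oil_bottle: Bystander: white bottle, 52 across, 130 high, standing far left.

How it is judged (in metres and radians):
On the way, in this order (a step that is already met when the one before it is completed fails the run):
1. the flip stop's arm is swung down into its saddle (joint below 0.06 rad for 0.3 s) (value of joint stop_arm below 0.06 rad), for 0.3 s.
2. the bracket lies flat on the plate, flush with the fence, and is pressed against the lowered stop with a steady 4 to 18 N for 1 s (value of joint stop_arm below 0.06 rad and x of bracket in the frame of fixture between 0.0215 and 0.027 m and angle between the x axis of bracket and the x axis of fixture, either way round below 0.035 rad and z of bracket in the frame of fixture between 0.014 and 0.018 m and angle between bracket's own z axis and vertical below 0.035 rad and y of bracket in the frame of flip_stop above 0.05 m and contact force between bracket and flip_stop between 4 and 18 N and contact force between any of the fingers, the arm and bracket above 3 N and linear speed of bracket below 0.01 m/s), for 1 s.
At the end, for the whole second after the job is handed in: Stop arm down (below 0.06 rad); bracket at rest, flat on the plate (2 mm, 0.035 rad), left of the stop, flush with the fence (gap under 2.5 mm, 0.035 rad); the robot still touches it and presses it on the stop with 4 to 18 N, throughout the last second (all of step 2); the arm keeps its last pose, push and grip.
It fails at once if the bracket was rammed into the stop (over 45 N) (contact force between bracket and flip_stop above 45 N).
It fails at once if the bracket was dropped or knocked hard onto the fixture (over 80 N) (contact force between bracket and fixture above 80 N).
It fails at once if another thing on the bench or plate was moved (over 20 mm) (distance of any of v_block, block_123, step_block, wrench, screwdriver, hammer, oil_bottle from where it was at the start of the episode above 0.02 m).
It also fails if it takes over 72 s, if anything falls off the work surface, if the arm or the gripper's body presses on something with over 40 N, if the wrist force passes 120 N, or if a joint passes its speed limit or range.

## Working session

There is one attempt and no reset: what is moved stays moved. The work goes in short steps, Python scripts to look and compute and a tool call to move; the robot and the scene stay as the last step left them, time stands still between calls to the robot, and variables do not carry over. Pictures are saved under pics/ and viewed, at most 10 in all, crops included, and the job is handed in when it is done.

Besides the shell and the picture viewer there is one more tool, called by a JSON object that holds its "api" and its "payload". send_rows: Moves the arm, as the interface text tells. Its arguments: {"type":"object","properties":{"xyz":{"type":"array"},"rotation":{"type":"array"},"jaw":{"type":"array"},"newtons":{"type":"number"}},"required":["xyz","rotation","jaw"]}

```bash
mkdir -p pics; cat > h.py <<'E'
import numpy as np, cv2
from cell import env
from scipy.spatial.transform import Rotation as Rn
def snap(n,f=None):
    c=env.read_camera(n)
    if f: cv2.imwrite(f,c["image"])
    return c
def K(c): return np.array([[c["fx"],0,c["cx"]],[0,c["fy"],c["cy"]],[0,0,1.]])
def world(c,uv,z):
    p=cv2.undistortPoints(np.array(uv,float).reshape(-1,1,2),K(c),np.array(c["distortion"],float)).reshape(-1,2)
    R=np.array(c["R"]);t=np.array(c["t"]);o=-R.T@t
    d=np.c_[p,np.ones(len(p))]@R
    z=np.broadcast_to(z,len(p))
    return o+d*((z-o[2])/d[:,2])[:,None]
def proj(c,X):
    R=np.array(c["R"]);t=np.array(c["t"],float)
    return cv2.projectPoints(np.array(X,float).reshape(-1,1,3),cv2.Rodrigues(R)[0],t,K(c),np.array(c["distortion"],float))[0].reshape(-1,2)
E
python3 - <<'E'
from h import *
for n in("top","side"):
    c=snap(n,f"pics/{n}0.png"); print(n,c["fx"],-np.array(c["R"]).T@c["t"])
o=env.get_obs();print(o)
E
```

```text
top 537.0662585853236 [0.43815526 0.0135     1.1857056 ]
side 572.9099616048804 [0.26689758 0.84680334 0.81455572]
{'time_s': 0.1, 'qpos': array([68.70223535, 18.43521938, -4.01528683, 83.1673113 ,  1.29575928,
       78.54088602, -3.26033925]), 'joint_velocities': array([ 0.02637174, -0.04900488,  0.05231939, -0.1458117 , -0.07148925,
       -0.00819037, -0.0345477 ]), 'effort': array([ 2.35520401e-04, -4.92573380e+01, -4.05558860e-01, -3.13397849e+01,
       -6.41077501e-02,  3.95067735e-02,  5.58454326e-05]), 'tool_pos': array([ 0.24450356, -0.60206812,  0.40377124]), 'tool_rot': array([-1.79901856e+02,  6.24657955e-03,  2.21069313e+01]), 'force': array([ 0.08408111, -0.47843719,  0.43151168]), 'wrist_torque': array([-0.04556685,  0.00306606,  0.04612443]), 'grasp_force': 0.0, 'grip_width': 0.08708472892992422}
```

View pics/top0.png

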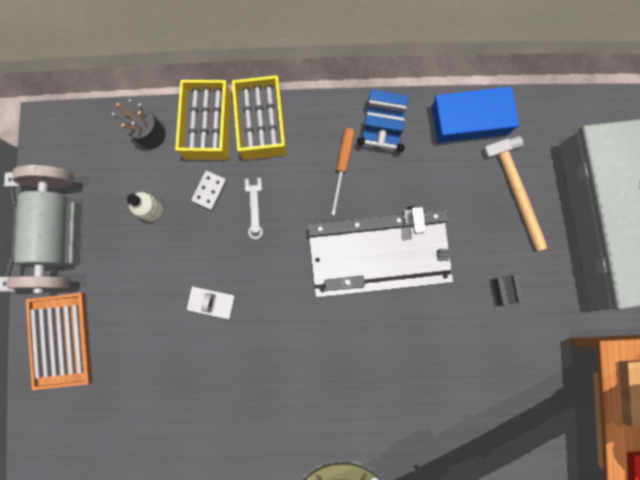

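View pics/side0.png

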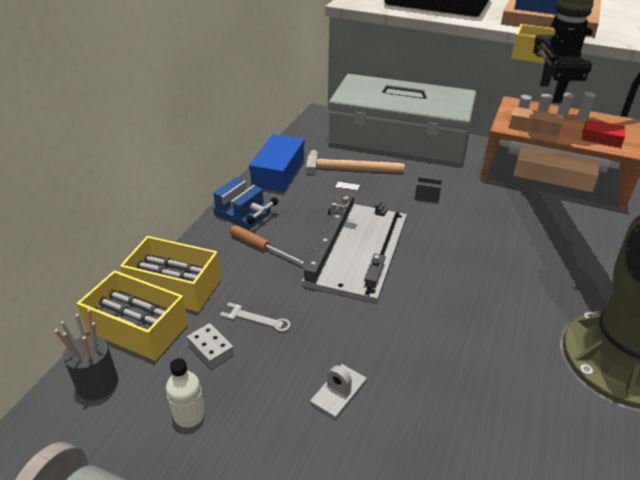

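The top view shows the fixture at about (380,255), the stop at (415,220), the bracket at (210,303), and the screwdriver tip at (334,213). In the side view, the stop is at about (343,205) and the bracket at (340,388). I'll enlarge both areas next.

```bash
python3 - <<'E'
from h import *
a=cv2.imread("pics/top0.png");b=cv2.imread("pics/side0.png")
r=lambda i,x,y,w,h,s:cv2.resize(i[y:y+h,x:x+w],None,fx=s,fy=s,interpolation=cv2.INTER_CUBIC)
cv2.imwrite("pics/c1.png",r(a,300,195,160,110,5))
x=np.zeros((600,800,3),np.uint8)
x[:300,:360]=r(a,180,280,60,50,6)   # bracket top  x6
x[:300,400:]=r(b,305,180,100,75,4)   # stop side x4
x[310:600,:390]=r(b,300,355,78,58,5)   # bracket side x5
cv2.imwrite("pics/c2.png",x)
E
```

```text
(no output)
```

View pics/c1.png

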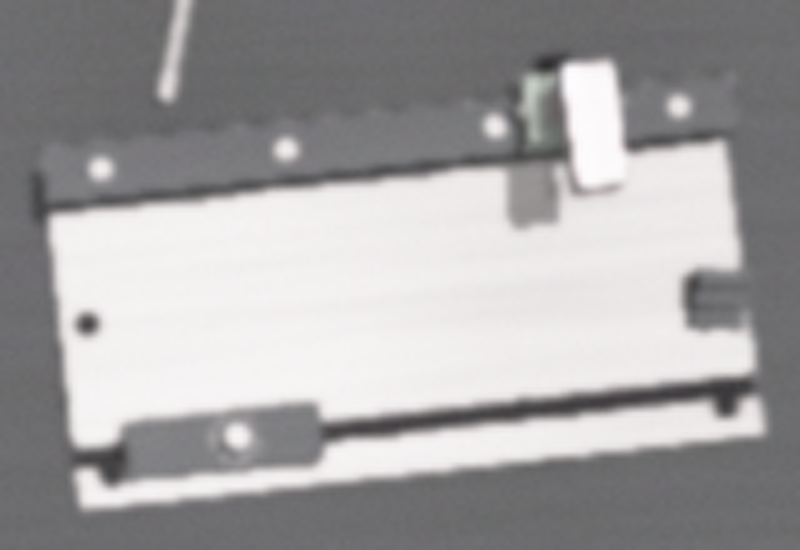

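View pics/c2.png

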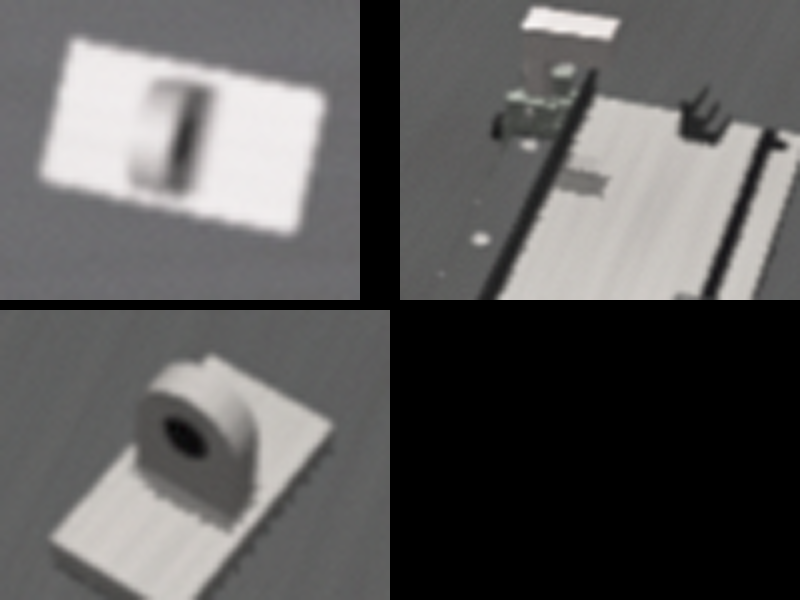

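```bash
cat > fit.py <<'E'
from h import *
from scipy.optimize import least_squares
T=env.read_camera("top");S=env.read_camera("side")
def px(l,s,ox,oy): return (np.array(l,float)+.5)/s-.5+[ox,oy]
def pose(p,X):
    c,s=np.cos(p[2]),np.sin(p[2]);X=np.array(X,float)
    return np.c_[p[0]+c*X[:,0]-s*X[:,1],p[1]+s*X[:,0]+c*X[:,1],X[:,2]]
fx=np.array([(-80,150,16),(-80,-150,16),(50,150,16),(50,-150,16),(75,150,48),(75,-150,48)])/1e3
fp=px([(80,508),(765,435),(48,212),(722,142),(42,148),(735,75)],5,300,195)
def armpts(s,th):
    eo=np.array([-np.cos(th),0,np.sin(th)]);ez=np.array([np.sin(th),0,np.cos(th)]);P=np.array([.066,s,.062])
    return np.array([P+.052*eo+z*ez+[0,y,0] for z,y in((.006,.01),(.006,-.01),(-.044,-.01),(-.044,.01))])
at=px([(560,65),(612,60),(628,185),(575,192)],5,300,195)
asd=px([(122,28),(130,8),(220,20),(212,40)],4,305,180)
def rf(p): return np.r_[(proj(T,pose(p,fx))-fp).ravel(),(proj(T,pose(p,armpts(p[3],p[4])))-at).ravel(),(proj(S,pose(p,armpts(p[3],p[4])))-asd).ravel()]
f=least_squares(rf,[.55,-.1,.1,-.06,1.5],loss="soft_l1");F=f.x
b=np.array([(26,48,12),(26,-48,12),(-26,-48,12),(-26,48,12)])/1e3
bt=px([(75,38),(325,92),(298,235),(40,182)],6,180,280)
bs=px([(210,45),(332,117),(50,230)],5,300,355)
def rb(p): return np.r_[(proj(T,pose(p,b))-bt).ravel(),(proj(S,pose(p,b[[1,2,0]]))-bs[[1,1,0]]).ravel()*0]
g=least_squares(rb,[.38,.25,-.2]);B=g.x
np.savez("fit.npz",F=F,B=B)
if __name__=="__main__":
    np.set_printoptions(precision=4,suppress=True)
    print(F,np.degrees(F[2]),"\n",rf(F).reshape(-1,2).round(1).tolist())
    print(B,np.degrees(B[2]),rb(B)[:8].round(1))
    print("side base pred",proj(S,pose(B,b)).round(1).tolist(),"meas",bs.round(1).tolist())
    print("fixture side pred (fence end etc)",proj(S,pose(F,fx)).round(1).tolist())
    print("hinge",pose(F,[(.066,F[3],.062)]), "home",pose(F,[(.024,F[3]+.058,.016)]))
E
python3 fit.py
```

```text
[ 0.5565 -0.098   0.0782 -0.0747  1.6211] 4.481401100363177 
 [[-0.1, 0.1], [-0.0, 0.1], [0.2, 0.3], [0.7, -0.0], [-0.3, -0.4], [-0.3, -0.4], [0.0, 0.3], [-0.6, 0.2], [-0.4, -0.7], [0.4, -1.1], [0.6, -0.3], [1.1, 0.1], [0.2, 0.1], [-0.1, -0.1]]
[ 0.4574  0.2761 -0.2235] -12.805348043074462 [-0.3  0.4  0.3  0.2 -0.3 -0.2  0.3 -0.3]
side base pred [[310.5, 400.5], [342.4, 363.5], [367.4, 377.3], [336.4, 416.1]] meas [[341.6, 363.6], [366.0, 378.0], [309.6, 400.6]]
fixture side pred (fence end etc) [[377.5, 298.0], [407.2, 213.9], [315.5, 283.7], [354.4, 203.7], [303.8, 269.3], [345.0, 190.8]]
hinge [[ 0.6281 -0.1673  0.062 ]] home [[ 0.5817 -0.1128  0.016 ]]
```

```bash
cat > plan.py <<'E'
from h import *
import json,os
d=np.load("fit.npz");F=d["F"];B=d["B"]
def fw(x,y,z):  # fixture mm -> world m ; z is height
    c,s=np.cos(F[2]),np.sin(F[2]);x,y=x/1e3,y/1e3
    return np.array([F[0]+c*x-s*y,F[1]+s*x+c*y,z/1e3])
PS=np.degrees(F[2]);SY=F[3]*1e3
def load(): return json.load(open("cmd.json")) if os.path.exists("cmd.json") else [.245,-.602,.405,22.107]
def rows(wps,save=True):
    """wps: (world xyz of TCP, yaw deg, nrows)"""
    p=load();pos=np.array(p[:3]);yaw=p[3];X=[];W=[]
    for tgt,ty,n in wps:
        p0=pos.copy();y0=yaw
        for i in range(1,n+1):
            w=p0+(np.array(tgt)-p0)*i/n;yy=y0+(ty-y0)*i/n
            R=Rn.from_euler("xyz",[180,0,yaw],degrees=True)
            v=np.round(R.inv().apply(w-pos),3)+0
            r=round(-np.radians(yy-yaw),3)+0.
            pos=pos+R.apply(v);yaw-=np.degrees(r)
            X.append([float(k) for k in v]);W.append([0,0,r])
    assert np.abs(X).max()<=.05 and np.abs(W).max()<=.15
    for i in range(0,len(X),20):
        print(len(X[i:i+20]),"xyz",json.dumps(X[i:i+20]).replace(" ",""));print("rot",json.dumps(W[i:i+20]).replace(" ",""))
    print("end",pos.round(4),round(yaw,2))
    if save: json.dump([*map(float,pos),float(yaw)],open("cmd.json","w"))
E
python3 - <<'E'
from plan import *
G=182
print(fw(104,SY,100+G))
rows([([.36,-.40,.40],12,8),(fw(106,SY,200+G),PS,12),(fw(106,SY,100+G),PS,5)])
E
```

```text
[ 0.66599911 -0.16433336  0.282     ]
20 xyz [[0.023,-0.018,0.001],[0.022,-0.018,0.0],[0.022,-0.019,0.001],[0.022,-0.02,0.0],[0.021,-0.02,0.001],[0.021,-0.02,0.001],[0.02,-0.021,0.0],[0.02,-0.021,0.001],[0.029,-0.014,0.001],[0.029,-0.014,0.002],[0.029,-0.015,0.001],[0.029,-0.015,0.002],[0.028,-0.015,0.001],[0.029,-0.015,0.002],[0.028,-0.016,0.001],[0.028,-0.016,0.002],[0.028,-0.016,0.001],[0.027,-0.017,0.002],[0.028,-0.017,0.001],[0.027,-0.017,0.002]]
rot [[0,0,0.022],[0,0,0.022],[0,0,0.022],[0,0,0.022],[0,0,0.022],[0,0,0.022],[0,0,0.022],[0,0,0.022],[0,0,0.011],[0,0,0.011],[0,0,0.011],[0,0,0.011],[0,0,0.011],[0,0,0.011],[0,0,0.011],[0,0,0.011],[0,0,0.011],[0,0,0.011],[0,0,0.011],[0,0,0.011]]
5 xyz [[0.0,0.0,0.02],[0.0,0.0,0.02],[0.0,0.0,0.02],[0.0,0.0,0.02],[0.0,0.0,0.02]]
rot [[0,0,0.0],[0,0,0.0],[0,0,0.0],[0,0,0.0],[0,0,0.0]]
end [ 0.6679 -0.1647  0.282 ] 4.46
```

{"api": "send_rows", "payload": {"xyz": [[0.023,-0.018,0.001],[0.022,-0.018,0.0],[0.022,-0.019,0.001],[0.022,-0.02,0.0],[0.021,-0.02,0.001],[0.021,-0.02,0.001],[0.02,-0.021,0.0],[0.02,-0.021,0.001],[0.029,-0.014,0.001],[0.029,-0.014,0.002],[0.029,-0.015,0.001],[0.029,-0.015,0.002],[0.028,-0.015,0.001],[0.029,-0.015,0.002],[0.028,-0.016,0.001],[0.028,-0.016,0.002],[0.028,-0.016,0.001],[0.027,-0.017,0.002],[0.028,-0.017,0.001],[0.027,-0.017,0.002]], "rotation": [[0,0,0.022],[0,0,0.022],[0,0,0.022],[0,0,0.022],[0,0,0.022],[0,0,0.022],[0,0,0.022],[0,0,0.022],[0,0,0.011],[0,0,0.011],[0,0,0.011],[0,0,0.011],[0,0,0.011],[0,0,0.011],[0,0,0.011],[0,0,0.011],[0,0,0.011],[0,0,0.011],[0,0,0.011],[0,0,0.011]], "jaw": [0,0,0,0,0,0,0,0,0,0,0,0,0,0,0,0,0,0,0,0], "newtons": 20}}

```text
time_s: 2.2
tool_pos: [0.6685, -0.1641, 0.3815]
tool_rot: [180.0, 0.0, 4.4]
force: [-0.2, 0.3, 0.3]
grip_width: 0.0007
grasp_force: 0.0
```

{"api": "send_rows", "payload": {"xyz": [[0,0,0.02],[0,0,0.02],[0,0,0.02],[0,0,0.02],[0,0,0.02],[0,0,0],[0,0,0],[0,0,0],[0,0,0]], "rotation": [[0,0,0],[0,0,0],[0,0,0],[0,0,0],[0,0,0],[0,0,0],[0,0,0],[0,0,0],[0,0,0]], "jaw": [0,0,0,0,0,0,0,0,0]}}

```text
time_s: 3.1
tool_pos: [0.668, -0.165, 0.2834]
tool_rot: [179.9, -0.1, 4.5]
force: [-0.4, 0.3, -0.3]
grip_width: 0.0005
grasp_force: 0.0
```

```bash
python3 - <<'E'
from plan import *
c=snap("side")["image"];t=snap("top")["image"]
r=lambda i,x,y,w,h,s:cv2.resize(i[y:y+h,x:x+w],None,fx=s,fy=s,interpolation=cv2.INTER_CUBIC)
cv2.imwrite("pics/c3.png",np.hstack([r(c,270,110,130,130,3),r(t,350,150,130,130,3)]))
# swing path: corner on back face r=40, led 2 mm ahead
P=np.array([66,62]);w=[]
for th in np.radians(np.linspace(92,-2,22)):
    eo=np.array([-np.cos(th),np.sin(th)]);ez=np.array([np.sin(th),np.cos(th)])
    q=P+40*eo+5*ez
    w.append((fw(q[0]+9.5,SY,q[1]+182),PS,1 if w else 4))
rows(w)
E
```

```text
20 xyz [[-0.006,0.0,0.0],[-0.006,0.0,-0.001],[-0.006,0.0,0.0],[-0.006,0.0,-0.001],[-0.003,0.0,0.0],[-0.003,0.0,0.0],[-0.003,0.0,0.0],[-0.004,0.0,0.0],[-0.003,0.0,0.001],[-0.003,0.0,0.001],[-0.003,0.0,0.001],[-0.002,0.0,0.001],[-0.003,0.0,0.002],[-0.003,0.0,0.001],[-0.002,0.0,0.002],[-0.003,0.0,0.002],[-0.002,0.0,0.003],[-0.002,0.0,0.002],[-0.002,0.0,0.003],[-0.001,0.0,0.002]]
rot [[0,0,0.0],[0,0,0.0],[0,0,0.0],[0,0,0.0],[0,0,0.0],[0,0,0.0],[0,0,0.0],[0,0,0.0],[0,0,0.0],[0,0,0.0],[0,0,0.0],[0,0,0.0],[0,0,0.0],[0,0,0.0],[0,0,0.0],[0,0,0.0],[0,0,0.0],[0,0,0.0],[0,0,0.0],[0,0,0.0]]
5 xyz [[-0.001,0.0,0.003],[-0.002,0.0,0.003],[0.0,0.0,0.003],[-0.001,0.0,0.003],[-0.001,0.0,0.003]]
rot [[0,0,0.0],[0,0,0.0],[0,0,0.0],[0,0,0.0],[0,0,0.0]]
end [ 0.5971 -0.1702  0.248 ] 4.46
```

View pics/c3.png

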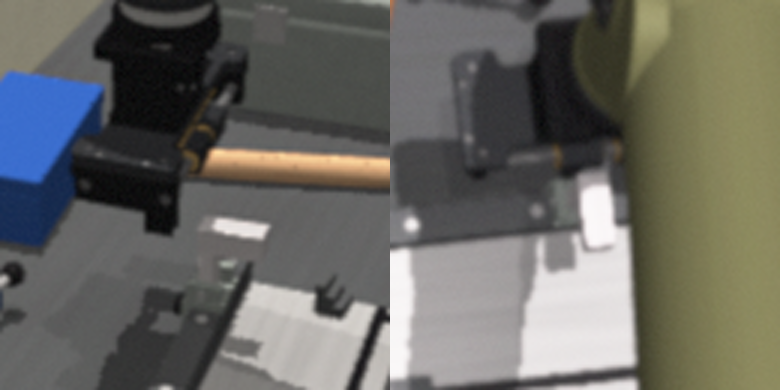

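The side crop shows the closed fingers behind the upright arm, with the tip at about (323,187) in the full image. The foot faces the robot. I'll check that tip pixel against the predicted position.

```bash
python3 - <<'E'
from plan import *
S=snap("side");print(proj(S,[(.668,-.165,.1014),(.668,-.15,.1014),(.659,-.15,.1014)]))
E
```

```text
[[323.63274696 185.92290256]
 [321.10331096 189.30740158]
 [324.8253336  190.19979487]]
```

{"api": "send_rows", "payload": {"xyz": [[-0.006,0,0],[-0.006,0,-0.001],[-0.006,0,0],[-0.006,0,-0.001],[-0.003,0,0],[-0.003,0,0],[-0.003,0,0],[-0.004,0,0]], "rotation": [[0,0,0],[0,0,0],[0,0,0],[0,0,0],[0,0,0],[0,0,0],[0,0,0],[0,0,0]], "jaw": [0,0,0,0,0,0,0,0]}}

```text
time_s: 4.05
tool_pos: [0.6306, -0.1678, 0.2838]
tool_rot: [180.0, -0.0, 4.5]
force: [1.6, -0.0, -0.2]
grip_width: 0.0003
grasp_force: 0.7
```

The tip matches the prediction, and the 1.6 N push shows the arm is swinging. I'll continue the arc.

{"api": "send_rows", "payload": {"xyz": [[-0.003,0,0.001],[-0.003,0,0.001],[-0.003,0,0.001],[-0.002,0,0.001],[-0.003,0,0.002],[-0.003,0,0.001],[-0.002,0,0.002],[-0.003,0,0.002],[-0.002,0,0.003],[-0.002,0,0.002],[-0.002,0,0.003],[-0.001,0,0.002],[-0.001,0,0.003]], "rotation": [[0,0,0],[0,0,0],[0,0,0],[0,0,0],[0,0,0],[0,0,0],[0,0,0],[0,0,0],[0,0,0],[0,0,0],[0,0,0],[0,0,0],[0,0,0]], "jaw": [0,0,0,0,0,0,0,0,0,0,0,0,0]}}

```text
time_s: 5.35
tool_pos: [0.6005, -0.1702, 0.2596]
tool_rot: [180.0, 0.0, 4.5]
force: [0.7, 0.3, 1.0]
grip_width: 0.0006
grasp_force: 0.6
```

{"api": "send_rows", "payload": {"xyz": [[-0.002,0,0.003],[0,0,0.003],[-0.001,0,0.003],[-0.001,0,0.003],[0,0,0.002],[0,0,0]], "rotation": [[0,0,0],[0,0,0],[0,0,0],[0,0,0],[0,0,0],[0,0,0]], "jaw": [0,0,0,0,0,0]}}

```text
time_s: 5.95
tool_pos: [0.5973, -0.1702, 0.2503]
tool_rot: [179.9, -0.1, 4.5]
force: [-7.8, 2.2, 24.1]
grip_width: 0.0001
grasp_force: 12.0
```

{"api": "send_rows", "payload": {"xyz": [[0,0,-0.001],[0,0,0],[0,0,0],[0,0,-0.011],[0,0,-0.02],[0,0,-0.03]], "rotation": [[0,0,0],[0,0,0],[0,0,0],[0,0,0],[0,0,0],[0,0,0]], "jaw": [0,0,0,0,0,0]}}

```text
time_s: 6.55
tool_pos: [0.5958, -0.1704, 0.3063]
tool_rot: [-179.9, 0.2, 4.5]
force: [1.0, -0.7, 1.1]
grip_width: 0.0005
grasp_force: 0.0
```

```bash
python3 - <<'E'
from plan import *
p=load();p[2]=.246+.062;json.dump(p,open("cmd.json","w"))
print(env.get_obs()["tool_pos"],p)
yb=np.degrees(B[2])
rows([([B[0],B[1],.34],yb,16),([B[0],B[1],.215],yb,6),([B[0],B[1],.2],yb,2)])
E
```

```text
[ 0.59580094 -0.17042086  0.30630711] [0.5971410992144058, -0.1701986534737744, 0.308, 4.459899909970645]
20 xyz [[-0.007,-0.028,-0.002],[-0.007,-0.029,-0.002],[-0.007,-0.028,-0.002],[-0.008,-0.028,-0.002],[-0.009,-0.028,-0.002],[-0.009,-0.028,-0.002],[-0.01,-0.027,-0.002],[-0.01,-0.028,-0.002],[-0.011,-0.027,-0.002],[-0.011,-0.027,-0.002],[-0.012,-0.027,-0.002],[-0.012,-0.026,-0.002],[-0.013,-0.026,-0.002],[-0.013,-0.027,-0.002],[-0.014,-0.025,-0.002],[-0.014,-0.026,-0.002],[0.0,0.0,0.021],[0.0,0.0,0.021],[0.0,0.0,0.02],[0.0,0.0,0.021]]
rot [[0,0,0.019],[0,0,0.019],[0,0,0.019],[0,0,0.018],[0,0,0.019],[0,0,0.019],[0,0,0.019],[0,0,0.019],[0,0,0.019],[0,0,0.018],[0,0,0.019],[0,0,0.019],[0,0,0.019],[0,0,0.019],[0,0,0.019],[0,0,0.018],[0,0,0.0],[0,0,0.0],[0,0,0.0],[0,0,0.0]]
4 xyz [[0.0,0.0,0.021],[0.0,0.0,0.021],[0.0,0.0,0.007],[0.0,0.0,0.008]]
rot [[0,0,0.0],[0,0,0.0],[0,0,0.0],[0,0,0.0]]
end [0.4576 0.2762 0.2   ] -12.79
```

{"api": "send_rows", "payload": {"xyz": [[-0.007,-0.028,-0.002],[-0.007,-0.029,-0.002],[-0.007,-0.028,-0.002],[-0.008,-0.028,-0.002],[-0.009,-0.028,-0.002],[-0.009,-0.028,-0.002],[-0.01,-0.027,-0.002],[-0.01,-0.028,-0.002],[-0.011,-0.027,-0.002],[-0.011,-0.027,-0.002],[-0.012,-0.027,-0.002],[-0.012,-0.026,-0.002],[-0.013,-0.026,-0.002],[-0.013,-0.027,-0.002],[-0.014,-0.025,-0.002],[-0.014,-0.026,-0.002]], "rotation": [[0,0,0.019],[0,0,0.019],[0,0,0.019],[0,0,0.018],[0,0,0.019],[0,0,0.019],[0,0,0.019],[0,0,0.019],[0,0,0.019],[0,0,0.018],[0,0,0.019],[0,0,0.019],[0,0,0.019],[0,0,0.019],[0,0,0.019],[0,0,0.018]], "jaw": [0,0,0,0,0.6,0.6,0.6,0.6,0.6,0.6,0.6,0.6,0.6,0.6,0.6,0.6]}}

```text
time_s: 8.15
tool_pos: [0.4566, 0.2768, 0.3396]
tool_rot: [180.0, 0.0, -12.8]
force: [1.0, -0.1, -0.3]
grip_width: 0.0521
grasp_force: 0.0
```

```bash
python3 - <<'E'
from plan import *
r=lambda i,x,y,w,h,s:cv2.resize(i[y:y+h,x:x+w],None,fx=s,fy=s,interpolation=cv2.INTER_CUBIC)
t=snap("top")["image"];c=snap("side")["image"]
cv2.imwrite("pics/c4.png",np.hstack([r(t,340,190,130,110,3),r(c,290,160,130,110,3)]))
E
```

```text
(no output)
```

View pics/c4.png

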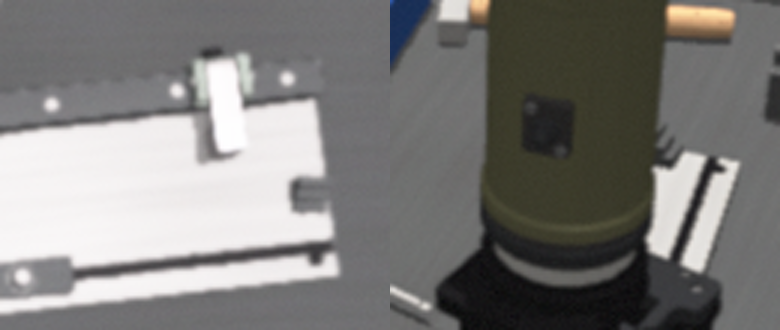

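{"api": "send_rows", "payload": {"xyz": [[0,0,0.021],[0,0,0.021],[0,0,0.02],[0,0,0.021],[0,0,0.021],[0,0,0.021],[0,0,0.007],[0,0,0.008],[0,0,0]], "rotation": [[0,0,0],[0,0,0],[0,0,0],[0,0,0],[0,0,0],[0,0,0],[0,0,0],[0,0,0],[0,0,0]], "jaw": [0.6,0.6,0.6,0.6,0.6,0.6,0.6,0.6,0.6]}}

```text
time_s: 9.15
tool_pos: [0.4572, 0.2756, 0.1992]
tool_rot: [180.0, 0.0, -12.8]
force: [-0.2, 0.3, 0.2]
grip_width: 0.052
grasp_force: 0.0
```

The arm is lowered, lying toward the robot from the carriage with its end at about (416,240). The gripper is over the lug, so I'll grip it.

{"api": "send_rows", "payload": {"xyz": [[0,0,0],[0,0,0],[0,0,0],[0,0,0],[0,0,0],[0,0,0],[0,0,0]], "rotation": [[0,0,0],[0,0,0],[0,0,0],[0,0,0],[0,0,0],[0,0,0],[0,0,0]], "jaw": [0.3,0.2,0.1,0.05,0,0,0], "newtons": 40}}

```text
time_s: 9.85
tool_pos: [0.4573, 0.2762, 0.1999]
tool_rot: [-180.0, -0.0, -12.8]
force: [0.3, 1.7, 0.9]
grip_width: 0.0138
grasp_force: 40.0
```

```bash
python3 - <<'E'
from plan import *
T=env.read_camera("top")
print(proj(T,[fw(14,SY+10,68),fw(14,SY-10,68),fw(82,150,48)]))
rows([([B[0],B[1],.30],np.degrees(B[2]),6),(fw(24-8,SY+58+30,300),PS,18)])
E
```

```text
[[412.0308072  240.18467961]
 [421.47259029 239.18439427]
 [307.33735138 220.6007787 ]]
20 xyz [[0.0,0.0,-0.017],[0.0,0.0,-0.016],[0.0,0.0,-0.017],[0.0,0.0,-0.017],[0.0,0.0,-0.016],[0.0,0.0,-0.017],[0.011,0.018,0.0],[0.01,0.018,0.0],[0.01,0.019,0.0],[0.01,0.018,0.0],[0.009,0.019,0.0],[0.009,0.019,0.0],[0.009,0.019,0.0],[0.008,0.019,0.0],[0.008,0.02,0.0],[0.008,0.019,0.0],[0.007,0.02,0.0],[0.007,0.019,0.0],[0.007,0.02,0.0],[0.007,0.02,0.0]]
rot [[0,0,0.0],[0,0,0.0],[0,0,0.0],[0,0,0.0],[0,0,0.0],[0,0,0.0],[0,0,-0.017],[0,0,-0.016],[0,0,-0.017],[0,0,-0.017],[0,0,-0.017],[0,0,-0.016],[0,0,-0.017],[0,0,-0.017],[0,0,-0.017],[0,0,-0.016],[0,0,-0.017],[0,0,-0.017],[0,0,-0.017],[0,0,-0.016]]
4 xyz [[0.006,0.02,0.0],[0.005,0.02,0.0],[0.006,0.021,0.0],[0.005,0.02,0.0]]
rot [[0,0,-0.017],[0,0,-0.017],[0,0,-0.017],[0,0,-0.016]]
end [ 0.5715 -0.0835  0.3   ] 4.46
```

{"api": "send_rows", "payload": {"xyz": [[0,0,-0.017],[0,0,-0.016],[0,0,-0.017],[0,0,-0.017],[0,0,-0.016],[0,0,-0.017],[0.011,0.018,0],[0.01,0.018,0],[0.01,0.019,0],[0.01,0.018,0],[0.009,0.019,0],[0.009,0.019,0],[0.009,0.019,0],[0.008,0.019,0],[0.008,0.02,0],[0.008,0.019,0],[0.007,0.02,0],[0.007,0.019,0],[0.007,0.02,0],[0.007,0.02,0]], "rotation": [[0,0,0],[0,0,0],[0,0,0],[0,0,0],[0,0,0],[0,0,0],[0,0,-0.017],[0,0,-0.016],[0,0,-0.017],[0,0,-0.017],[0,0,-0.017],[0,0,-0.016],[0,0,-0.017],[0,0,-0.017],[0,0,-0.017],[0,0,-0.016],[0,0,-0.017],[0,0,-0.017],[0,0,-0.017],[0,0,-0.016]], "jaw": [0,0,0,0,0,0,0,0,0,0,0,0,0,0,0,0,0,0,0,0]}}

```text
time_s: 11.9
tool_pos: [0.5456, -0.0045, 0.2991]
tool_rot: [180.0, 0.1, 0.7]
force: [0.4, 0.6, -6.5]
grip_width: 0.0141
grasp_force: 40.0
```

{"api": "send_rows", "payload": {"xyz": [[0.006,0.02,0],[0.005,0.02,0],[0.006,0.021,0],[0.005,0.02,0],[0,0,0],[0,0,0]], "rotation": [[0,0,-0.017],[0,0,-0.017],[0,0,-0.017],[0,0,-0.016],[0,0,0],[0,0,0]], "jaw": [0,0,0,0,0,0]}}

```text
time_s: 12.5
tool_pos: [0.5705, -0.0841, 0.299]
tool_rot: [-179.9, 0.1, 4.4]
force: [0.1, 1.2, -7.2]
grip_width: 0.0136
grasp_force: 40.0
```

{"api": "send_rows", "payload": {"xyz": [[0,0,0.016],[0,0,0.016],[0,0,0.016],[0,0,0.016],[0,0,0.01],[0,0,0.005],[0,0,0],[0,0,0]], "rotation": [[0,0,0],[0,0,0],[0,0,0],[0,0,0],[0,0,0],[0,0,0],[0,0,0],[0,0,0]], "jaw": [0,0,0,0,0,0,0,0]}}

```text
time_s: 13.3
tool_pos: [0.5715, -0.0838, 0.2212]
tool_rot: [180.0, -0.1, 4.5]
force: [0.6, -0.1, -5.9]
grip_width: 0.0139
grasp_force: 40.0
```

```bash
python3 - <<'E'
from plan import *
r=lambda i,x,y,w,h,s:cv2.resize(i[y:y+h,x:x+w],None,fx=s,fy=s,interpolation=cv2.INTER_CUBIC)
t=snap("top")["image"];c=snap("side")["image"]
cv2.imwrite("pics/c5.png",np.hstack([r(t,300,190,160,120,2.5),r(c,290,160,160,120,2.5)]))
E
```

```text
(no output)
```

View pics/c5.png

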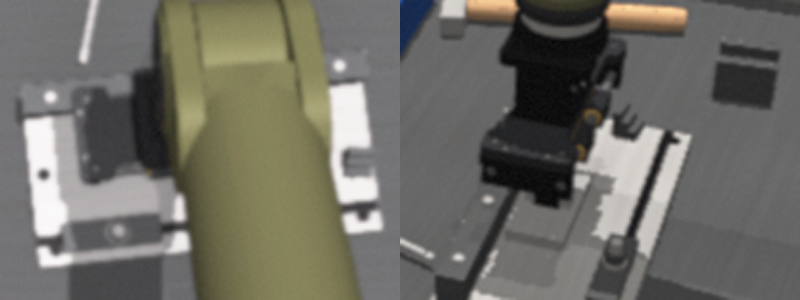

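{"api": "send_rows", "payload": {"xyz": [[0,0,0.001],[0,0,0.001],[0,0,0.001],[0,0,0],[0,0,0]], "rotation": [[0,0,0],[0,0,0],[0,0,0],[0,0,0],[0,0,0]], "jaw": [0,0,0,0,0]}}

```text
time_s: 13.9
tool_pos: [0.571, -0.0838, 0.2177]
tool_rot: [180.0, 0.0, 4.5]
force: [-0.3, -0.0, -7.0]
grip_width: 0.0135
grasp_force: 40.0
```

The side view shows the bracket level over the plate near the fence, with its left end at about (508–560,235) in the crop. I'll keep lowering it.

{"api": "send_rows", "payload": {"xyz": [[0,0,0.001],[0,0,0.0005],[0,0,0.0005],[0,0,0],[0,0,0]], "rotation": [[0,0,0],[0,0,0],[0,0,0],[0,0,0],[0,0,0]], "jaw": [0,0,0,0,0]}}

```text
time_s: 14.4
tool_pos: [0.5711, -0.0837, 0.216]
tool_rot: [180.0, 0.0, 4.5]
force: [-2.0, -1.3, -3.4]
grip_width: 0.0138
grasp_force: 40.0
```

{"api": "send_rows", "payload": {"xyz": [[0,0,0.0005],[0,0,0],[0,0,0]], "rotation": [[0,0,0],[0,0,0],[0,0,0]], "jaw": [0,0,0]}}

```text
time_s: 14.7
tool_pos: [0.571, -0.0837, 0.2159]
tool_rot: [180.0, 0.0, 4.5]
force: [-5.2, 0.4, 4.3]
grip_width: 0.0139
grasp_force: 40.0
```

{"api": "send_rows", "payload": {"xyz": [[0,0,-0.0005],[0.001,0,0],[0.001,0,0],[0.001,0,0],[0.001,0,0],[0.001,0,0],[0,0,0]], "rotation": [[0,0,0],[0,0,0],[0,0,0],[0,0,0],[0,0,0],[0,0,0],[0,0,0]], "jaw": [0,0,0,0,0,0,0]}}

```text
time_s: 15.4
tool_pos: [0.5754, -0.0837, 0.216]
tool_rot: [180.0, 0.2, 4.4]
force: [-7.9, -0.5, 5.0]
grip_width: 0.0138
grasp_force: 40.0
```

{"api": "send_rows", "payload": {"xyz": [[0.001,0,0],[0.0005,0,0],[0,0,0]], "rotation": [[0,0,0],[0,0,0],[0,0,0]], "jaw": [0,0,0]}}

```text
time_s: 15.7
tool_pos: [0.5768, -0.0836, 0.216]
tool_rot: [180.0, 0.2, 4.4]
force: [-8.3, -0.4, 5.7]
grip_width: 0.0138
grasp_force: 40.0
```

{"api": "send_rows", "payload": {"xyz": [[0,0,-0.0005],[0,0,0],[0,0,0]], "rotation": [[0,0,0],[0,0,0],[0,0,0]], "jaw": [0,0,0]}}

```text
time_s: 16.0
tool_pos: [0.5775, -0.0835, 0.2159]
tool_rot: [180.0, 0.0, 4.4]
force: [-3.5, -0.8, -2.2]
grip_width: 0.0139
grasp_force: 40.0
```

{"api": "send_rows", "payload": {"xyz": [[0.0005,0,0],[0,0,0]], "rotation": [[0,0,0],[0,0,0]], "jaw": [0,0]}}

```text
time_s: 16.2
tool_pos: [0.5782, -0.0833, 0.216]
tool_rot: [180.0, -0.0, 4.5]
force: [-1.9, -1.1, -4.1]
grip_width: 0.0137
grasp_force: 40.0
```

{"api": "send_rows", "payload": {"xyz": [[0.0005,0,0],[0,0,0],[0.0005,0,0],[0,0,0]], "rotation": [[0,0,0],[0,0,0],[0,0,0],[0,0,0]], "jaw": [0,0,0,0]}}

```text
time_s: 16.6
tool_pos: [0.5792, -0.083, 0.216]
tool_rot: [-180.0, -0.0, 4.5]
force: [-0.8, -0.2, -6.5]
grip_width: 0.0137
grasp_force: 40.0
```

{"api": "send_rows", "payload": {"xyz": [[0.0005,0,0],[0,0,0],[0,0,0]], "rotation": [[0,0,0],[0,0,0],[0,0,0]], "jaw": [0,0,0]}}

```text
time_s: 16.9
tool_pos: [0.5794, -0.083, 0.216]
tool_rot: [-180.0, 0.0, 4.5]
force: [-1.2, 0.3, -6.7]
grip_width: 0.0139
grasp_force: 40.0
```

{"api": "send_rows", "payload": {"xyz": [[0.0005,0,0],[0,0,0],[0,0,0]], "rotation": [[0,0,0],[0,0,0],[0,0,0]], "jaw": [0,0,0]}}

```text
time_s: 17.2
tool_pos: [0.5796, -0.083, 0.216]
tool_rot: [-180.0, 0.1, 4.5]
force: [-3.6, 0.6, -6.5]
grip_width: 0.0136
grasp_force: 40.0
```

{"api": "send_rows", "payload": {"xyz": [[0.0005,0,0.0003],[0,0,0],[0,0.001,0],[0,0.002,0],[0,0.002,0],[0,0.002,0],[0,0.002,0],[0,0.002,0],[0,0.001,0],[0,0,0]], "rotation": [[0,0,0],[0,0,0],[0,0,0],[0,0,0],[0,0,0],[0,0,0],[0,0,0],[0,0,0],[0,0,0],[0,0,0]], "jaw": [0,0,0,0,0,0,0,0,0,0]}}

```text
time_s: 18.2
tool_pos: [0.5807, -0.0912, 0.2162]
tool_rot: [-179.7, 0.2, 4.6]
force: [-8.4, 7.8, 0.9]
grip_width: 0.0141
grasp_force: 40.0
```

```bash
python3 - <<'E'
from plan import *
o=env.get_obs();c,s=np.cos(F[2]),np.sin(F[2]);d=o["tool_pos"][:2]-F[:2]
print("xf",1e3*(c*d[0]+s*d[1]),"y left to home",1e3*(-s*d[0]+c*d[1])-SY-58,o["force"],o["wrist_torque"])
E
```

```text
xf 24.69279672451212 y left to home 21.57615144161643 [-8.40089182  7.8250963   0.93687787] [1.60216081 1.72829748 0.05209215]
```

Friction drag is 8 N, so I'll ease off the fence and plate.

{"api": "send_rows", "payload": {"xyz": [[-0.0005,0,-0.0004],[0,0,0],[0,0,0]], "rotation": [[0,0,0],[0,0,0],[0,0,0]], "jaw": [0,0,0]}}

```text
time_s: 18.5
tool_pos: [0.5806, -0.0942, 0.216]
tool_rot: [-179.9, 0.1, 4.5]
force: [-4.0, 3.5, -5.5]
grip_width: 0.0137
grasp_force: 40.0
```

{"api": "send_rows", "payload": {"xyz": [[0,0.001,0],[0,0.002,0],[0,0.002,0],[0,0.001,0],[0,0,0],[0,0,0]], "rotation": [[0,0,0],[0,0,0],[0,0,0],[0,0,0],[0,0,0],[0,0,0]], "jaw": [0,0,0,0,0,0]}}

```text
time_s: 19.1
tool_pos: [0.5811, -0.1008, 0.216]
tool_rot: [-180.0, 0.1, 4.5]
force: [-5.0, 2.1, -5.9]
grip_width: 0.0141
grasp_force: 40.0
```

{"api": "send_rows", "payload": {"xyz": [[0,0.001,0],[0,0.001,0],[0,0.001,0],[0,0.001,0],[0,0.001,0],[0,0.001,0],[0,0.001,0],[0,0.001,0],[0,0,0],[0,0,0]], "rotation": [[0,0,0],[0,0,0],[0,0,0],[0,0,0],[0,0,0],[0,0,0],[0,0,0],[0,0,0],[0,0,0],[0,0,0]], "jaw": [0,0,0,0,0,0,0,0,0,0]}}

```text
time_s: 20.1
tool_pos: [0.5818, -0.1088, 0.216]
tool_rot: [-180.0, 0.1, 4.5]
force: [-3.8, 2.4, -6.2]
grip_width: 0.0139
grasp_force: 40.0
```

{"api": "send_rows", "payload": {"xyz": [[0,0.0005,0],[0,0,0],[0,0.0005,0],[0,0,0],[0,0,0]], "rotation": [[0,0,0],[0,0,0],[0,0,0],[0,0,0],[0,0,0]], "jaw": [0,0,0,0,0]}}

```text
time_s: 20.6
tool_pos: [0.5819, -0.1097, 0.216]
tool_rot: [-180.0, 0.1, 4.5]
force: [-4.5, 2.4, -6.3]
grip_width: 0.0137
grasp_force: 40.0
```

{"api": "send_rows", "payload": {"xyz": [[0,0.0005,0],[0,0,0],[0,0.0005,0],[0,0,0],[0,0,0]], "rotation": [[0,0,0],[0,0,0],[0,0,0],[0,0,0],[0,0,0]], "jaw": [0,0,0,0,0]}}

```text
time_s: 21.1
tool_pos: [0.5819, -0.1107, 0.2161]
tool_rot: [-180.0, 0.1, 4.5]
force: [-4.2, 2.0, -5.6]
grip_width: 0.0138
grasp_force: 40.0
```

{"api": "send_rows", "payload": {"xyz": [[0,0.0005,0],[0,0,0],[0,0.0005,0],[0,0,0],[0,0,0]], "rotation": [[0,0,0],[0,0,0],[0,0,0],[0,0,0],[0,0,0]], "jaw": [0,0,0,0,0]}}

```text
time_s: 21.6
tool_pos: [0.582, -0.1117, 0.216]
tool_rot: [-180.0, 0.1, 4.5]
force: [-4.7, 2.3, -5.3]
grip_width: 0.0136
grasp_force: 40.0
```

{"api": "send_rows", "payload": {"xyz": [[0,0.0005,0],[0,0,0],[0,0.0005,0],[0,0,0],[0,0,0]], "rotation": [[0,0,0],[0,0,0],[0,0,0],[0,0,0],[0,0,0]], "jaw": [0,0,0,0,0]}}

```text
time_s: 22.1
tool_pos: [0.5821, -0.1127, 0.216]
tool_rot: [-180.0, 0.1, 4.5]
force: [-4.3, 3.3, -5.9]
grip_width: 0.0136
grasp_force: 40.0
```

{"api": "send_rows", "payload": {"xyz": [[0,0.0005,0],[0,0,0],[0,0,0]], "rotation": [[0,0,0],[0,0,0],[0,0,0]], "jaw": [0,0,0]}}

```text
time_s: 22.4
tool_pos: [0.5821, -0.1132, 0.216]
tool_rot: [-180.0, 0.1, 4.5]
force: [-4.1, 2.2, -5.2]
grip_width: 0.0138
grasp_force: 40.0
```

{"api": "send_rows", "payload": {"xyz": [[0,0.0005,0],[0,0,0],[0,0,0]], "rotation": [[0,0,0],[0,0,0],[0,0,0]], "jaw": [0,0,0]}}

```text
time_s: 22.7
tool_pos: [0.5822, -0.1138, 0.2161]
tool_rot: [-180.0, 0.1, 4.5]
force: [-4.4, 2.2, -7.8]
grip_width: 0.0139
grasp_force: 40.0
```

{"api": "send_rows", "payload": {"xyz": [[0,0.0005,0],[0,0,0],[0,0,0]], "rotation": [[0,0,0],[0,0,0],[0,0,0]], "jaw": [0,0,0]}}

```text
time_s: 23.0
tool_pos: [0.5822, -0.1142, 0.216]
tool_rot: [-180.0, 0.1, 4.5]
force: [-3.8, 3.3, -7.1]
grip_width: 0.0137
grasp_force: 40.0
```

{"api": "send_rows", "payload": {"xyz": [[0,0.0005,0],[0,0,0],[0,0,0]], "rotation": [[0,0,0],[0,0,0],[0,0,0]], "jaw": [0,0,0]}}

```text
time_s: 23.3
tool_pos: [0.5822, -0.1143, 0.216]
tool_rot: [-179.9, 0.1, 4.5]
force: [-4.4, 3.3, -5.9]
grip_width: 0.0135
grasp_force: 40.0
```

{"api": "send_rows", "payload": {"xyz": [[0,0.0005,0],[0,0,0],[0,0,0]], "rotation": [[0,0,0],[0,0,0],[0,0,0]], "jaw": [0,0,0]}}

```text
time_s: 23.6
tool_pos: [0.5823, -0.1144, 0.2161]
tool_rot: [-179.9, 0.1, 4.5]
force: [-5.3, 4.4, -5.5]
grip_width: 0.0139
grasp_force: 40.0
```

{"api": "send_rows", "payload": {"xyz": [[0,0.0005,0],[0,0,0],[0,0,0]], "rotation": [[0,0,0],[0,0,0],[0,0,0]], "jaw": [0,0,0]}}

```text
time_s: 23.9
tool_pos: [0.5823, -0.1146, 0.2161]
tool_rot: [-179.9, 0.1, 4.5]
force: [-5.1, 5.5, -4.4]
grip_width: 0.0137
grasp_force: 40.0
```

The stop is reached: travel has ended and the push is rising. I'll build it up gently.

{"api": "send_rows", "payload": {"xyz": [[0,0.0005,0],[0,0,0],[0,0.0005,0],[0,0,0],[0,0,0]], "rotation": [[0,0,0],[0,0,0],[0,0,0],[0,0,0],[0,0,0]], "jaw": [0,0,0,0,0]}}

```text
time_s: 24.4
tool_pos: [0.5824, -0.1148, 0.2161]
tool_rot: [-179.8, 0.1, 4.5]
force: [-5.5, 6.9, -4.3]
grip_width: 0.014
grasp_force: 40.0
```

{"api": "send_rows", "payload": {"xyz": [[0,0.0005,0],[0,0,0],[0,0.0005,0],[0,0,0],[0,0,0]], "rotation": [[0,0,0],[0,0,0],[0,0,0],[0,0,0],[0,0,0]], "jaw": [0,0,0,0,0]}}

```text
time_s: 24.9
tool_pos: [0.5824, -0.115, 0.2161]
tool_rot: [-179.8, 0.1, 4.6]
force: [-6.5, 8.0, -3.9]
grip_width: 0.0142
grasp_force: 40.0
```

{"api": "send_rows", "payload": {"xyz": [[0,0.0005,0],[0,0,0],[0,0.0005,0],[0,0,0],[0,0.0005,0],[0,0,0],[0,0,0]], "rotation": [[0,0,0],[0,0,0],[0,0,0],[0,0,0],[0,0,0],[0,0,0],[0,0,0]], "jaw": [0,0,0,0,0,0,0]}}

```text
time_s: 25.6
tool_pos: [0.5825, -0.1154, 0.2163]
tool_rot: [-179.7, 0.1, 4.6]
force: [-7.6, 10.0, -2.5]
grip_width: 0.0137
grasp_force: 40.0
```

{"api": "send_rows", "payload": {"xyz": [[0,0.0005,0],[0,0,0],[0,0.0005,0],[0,0,0],[0,0,0]], "rotation": [[0,0,0],[0,0,0],[0,0,0],[0,0,0],[0,0,0]], "jaw": [0,0,0,0,0]}}

```text
time_s: 26.1
tool_pos: [0.5826, -0.1156, 0.2163]
tool_rot: [-179.6, 0.1, 4.6]
force: [-7.0, 11.4, -0.2]
grip_width: 0.014
grasp_force: 40.0
```

{"api": "send_rows", "payload": {"xyz": [[0,0.0005,0],[0,0,0],[0,0.0003,0],[0,0,0],[0,0,0],[0,0,0],[0,0,0],[0,0,0],[0,0,0],[0,0,0]], "rotation": [[0,0,0],[0,0,0],[0,0,0],[0,0,0],[0,0,0],[0,0,0],[0,0,0],[0,0,0],[0,0,0],[0,0,0]], "jaw": [0,0,0,0,0,0,0,0,0,0]}}

```text
time_s: 27.1
tool_pos: [0.5826, -0.1158, 0.2163]
tool_rot: [-179.6, 0.1, 4.7]
force: [-7.1, 13.1, -1.2]
grip_width: 0.014
grasp_force: 40.0
```

{"api": "send_rows", "payload": {"xyz": [[0,0,0],[0,0,0],[0,0,0],[0,0,0],[0,0,0],[0,0,0],[0,0,0],[0,0,0],[0,0,0],[0,0,0]], "rotation": [[0,0,0],[0,0,0],[0,0,0],[0,0,0],[0,0,0],[0,0,0],[0,0,0],[0,0,0],[0,0,0],[0,0,0]], "jaw": [0,0,0,0,0,0,0,0,0,0]}}

```text
time_s: 28.1
tool_pos: [0.5826, -0.1158, 0.2163]
tool_rot: [-179.6, 0.1, 4.7]
force: [-7.9, 13.7, -2.0]
grip_width: 0.0137
grasp_force: 40.0
```

```bash
python3 - <<'E'
from plan import *
r=lambda i,x,y,w,h,s:cv2.resize(i[y:y+h,x:x+w],None,fx=s,fy=s,interpolation=cv2.INTER_CUBIC)
t=snap("top")["image"];c=snap("side")["image"]
cv2.imwrite("pics/c6.png",np.hstack([r(t,320,190,130,110,3),r(c,310,170,100,110,4)[:330]]))
o=env.get_obs();c,s=np.cos(F[2]),np.sin(F[2]);d=o["tool_pos"][:2]-F[:2]
print(1e3*(c*d[0]+s*d[1]),1e3*(-s*d[0]+c*d[1])-SY-58,o["force"],o["wrist_torque"])
E
```

```text
24.68451536822032 -3.0565004935284463 [-7.59744284 12.78775993 -0.60578035] [2.82730988 1.77848601 0.06984896]
```

View pics/c6.png

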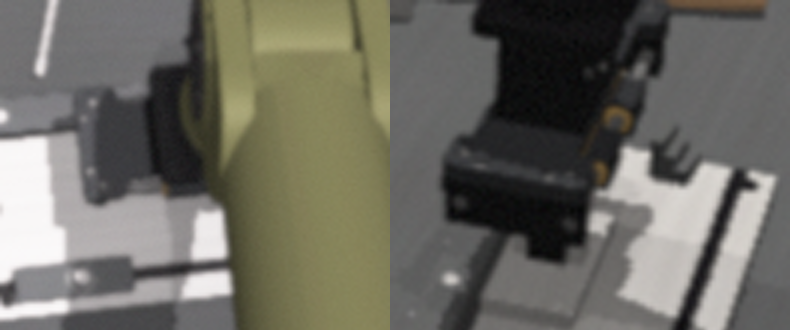

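The side crop shows the base flat on the plate and flush along the fence, with the lug held in the jaws. The push is steady at about 13 N, which leaves roughly 10 N at the foot after friction. I'm handing in.

```bash
python3 -c "
from cell import env
print(env.sign_off())"
```

```text
the job is handed in; nothing more can be done
None
```

I lowered the flip stop into its saddle and handed in with the gripper still holding the bracket flat and flush to the fence. It is pressing with about 13 N at the hand, which I estimate is about 10 N on the stop after friction; the sign-off returned no verdict.

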